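# Stand the leaning spice jars back up

### The job

Two closed spice jars have been drip-drying on the small wire-railed rest, each leaning with its cap toward you against the rail. Push each one by its upper part with the fingertips so that it tips back and stands upright on the tray, in its own bay where it was leaning. Do not grasp, lift or carry the jars, do not let them fall over, and leave the shaker on the tray, the prep cup and the cake ring as they are.

Things in the scene. Friction and masses are not known exactly. Their poses are not given: they have to be found in the camera images.
- drip_rest: fixed drip rest: steel tray 120 mm (x) by 290 mm (y), its black rubber mat 8 mm above the table. Origin: at table height, 14 mm in +x from the tray's centre; +x points from the wire rail (near side) to the open far side, +y along the rail. Bays at y = -90, 0 and +90 mm hold the two jars and the shaker in any order. A jar stood upright has its near side at about x = -22 mm
- rail (a point): middle of the rest's rail, in its centre dip: a wavy steel wire 7 mm thick, 59 mm in -x from the rest's origin, along the rest's y. The tops of its dips stand 48 mm above the table, those of its crests 58 mm
- spice_jar_a: closed spice jar with a red cap, round, 44 mm wide (42 mm at the foot), 105 mm tall, 0.11 kg. Origin: centre of its underside; z runs to the cap. Starts leaning 39 degrees toward the rest's -x, poised on its underside's near edge, its side in a dip of the rail; the cap's near rim is then 88 mm above the table. Pushed to within 22 degrees of upright it rocks on to its base by itself; pushed far past upright it topples
- spice_jar_b: closed spice jar with a dark cap, round, 44 mm wide (42 mm at the foot), 105 mm tall, 0.11 kg. Origin: centre of its underside; z runs to the cap. Starts leaning 39 degrees toward the rest's -x, poised on its underside's near edge, its side in a dip of the rail; the cap's near rim is then 88 mm above the table. Pushed to within 22 degrees of upright it rocks on to its base by itself; pushed far past upright it topples
- shaker: plain grey sugar shaker with a domed top, 62 mm in diameter, 96 mm tall, standing upright in the third bay; loose, to be left alone. Origin: centre of its underside, z up
- prep_cup: small grey prep cup, 66 mm across the rim, 50 mm tall, on the table just past the rest's +y end; loose, to be left alone. Origin: centre of its underside, z up
- cake_ring: open steel ring mould, 54 mm in diameter, 24 mm tall, on the table just past the rest's -y end; loose, to be left alone. Origin: centre of its underside, z up
There are look-alikes about, which are no part of the job. What is shaped like the spice_jar_b but yellow is not meant.

How it is judged (in metres and radians):
At the end, for the whole second after the job is handed in: Both jars stand upright (within 0.1 rad) and still on the mat of the drip rest, each within 50 mm of where it leaned; shaker, prep cup and cake ring upright and within 30 mm of where they stood (angle between each of spice_jar_a, spice_jar_b's own z axis and vertical below 0.1 rad and distance of each of spice_jar_a, spice_jar_b from where it was at the start of the episode below 0.05 m and linear speed of each of spice_jar_a, spice_jar_b below 0.02 m/s and z of spice_jar_a in the frame of drip_rest between 0.003 and 0.014 m and z of spice_jar_b in the frame of drip_rest between 0.003 and 0.014 m and distance of each of shaker, prep_cup, cake_ring from where it was at the start of the episode below 0.03 m and angle between each of shaker, prep_cup, cake_ring's own z axis and vertical below 0.2 rad); the robot touches nothing.
It fails at once if a jar was lifted off the tray or carried (height (world z) of any of spice_jar_a, spice_jar_b above 0.034 m or distance of any of spice_jar_a, spice_jar_b from where it was at the start of the episode above 0.09 m).
It fails at once if a jar fell over (angle between any of spice_jar_a, spice_jar_b's own z axis and vertical above 1 rad).
It fails at once if the shaker, prep cup or cake ring was disturbed (distance of any of shaker, prep_cup, cake_ring from where it was at the start of the episode above 0.03 m or angle between any of shaker, prep_cup, cake_ring's own z axis and vertical above 0.35 rad).
It also fails if it takes over 58 s, if anything falls off the work surface, if the arm or the gripper's body presses on something with over 40 N, if the wrist force passes 120 N, or if a joint passes its speed limit or range.

### The arm

A 7-joint arm with a two-finger parallel gripper is mounted at the origin on a cart in front of the work surface, level with it; the furniture and walls round the work are solid. World frame = base frame: x ahead of the robot, y to its left, z up, the work surface at z = 0. Lengths are in m, angles in degrees, forces in N, time in s.
With the tool pointing down it reaches from about 0.35 to 0.9 m from the base axis. Payload 8.1 kg.
Tool frame: the origin (TCP) lies midway between the tips of the shut fingers; the grasp point (between the pads) lies 19 mm behind it; z points along the fingers, y is the direction in which the jaws open and shut (so a half turn about z gives the same grasp; the last joint's range is limited). The gripper opens to 85 mm and grips with 20 to 120 N. Pads are 22 mm wide; open, the fingers measure 114 mm over their backs; the gripper's body (76 mm by 85 mm) begins 54 mm behind the grasp point. The pads swing forward as they close: fully open they stand 13 mm farther back than shut.
Start: joints at [-78.644, 24.895, 1.432, 90.138, -0.665, 64.973, -4.303], TCP at [0.185, 0.597, 0.231] pointing down, gripper open.
Joint ranges: [-149.89, 149.89], [-25.12, 119.58], [-72.63, 75.52], [4.76, 147.25], [-75.54, 255.54], [6.69, 114.76], [-157.13, 157.13]. Speed limits (degrees/s): [127.2, 127.2, 172.46, 172.46, 180, 180, 180].

### API

Orientations are given as [roll, pitch, yaw] about the fixed x, y, z axes, in that order (R = Rz(yaw) Ry(pitch) Rx(roll)).
In Python, from station import sensors, read_camera, camera_model, env gives the robot as it stands.
- The arm moves only by the shell command python3 -m creep 'ROWS' [FORCE]. ROWS is JSON, one flat list of numbers, 7 for each row, row after row: the shift along the tool's x, y, z in m, then the turn, a rotation vector about the tool's x, y, z in rad, then the finger opening in m, from 0 to 0.0854. In form: [x, y, z, rx, ry, rz, gripper, x, y, z, rx, ry, rz, gripper, ...]. A call has 1 to 8 rows; each row is the pose to reach, as a shift and turn from the pose measured when the call began, along the tool's axes at that moment; what a row does not reach only later rows make up. A row lasts 1/12 s, in which the tool goes at most 41.7 mm and 7.16 degrees, less where a joint would pass 70% of its speed; a pose out of reach is approached as far as the arm can. A call with a gripper value outside its range is refused whole. The fingers move at their own pace and stop on an object; FORCE is the grip in N (left out, the last holds). Time passes only in rows, so rows that repeat a pose let the fingers close. It gives the time, the measured TCP pose, the force and the opening at its end, in the units of the state.
- sensors.get_state(): the state, without advancing time (a new reading comes with each control period).
- read_camera(name): name is "side" or "top"; returns the picture (420x560x3 uint8, red, green, blue); there is no depth.
- camera_model(name): a dict with "fx", "fy", "cx", "cy" (pixels), "k1" (the pictures are not rectified: a ray, as slopes to the right and down, at radius r is drawn at 1 + k1 r^2 times it, then the intrinsics apply), "eye" and "attitude" of the camera in the world. Camera axes: x right, y down, z forward; pixel columns grow to the right and rows downward; lengths in m; the calibration is good to about 2 mm. A picture is of the moment at which its call begins. camera_model takes no time and is no camera call.
- env.hand_in(): hands the job in, once; it reports no verdict.
The state is a dict: "t": time; "joint_positions": joint angles; "joint_vel": joint speeds; "effort": joint torques, N m; "tcp_pos": TCP position; "ee_rot": TCP orientation; "contact_force": force on the tool from outside, world axes, zero at the start; "ft_torque": the same for the moment, N m; "grip_width": finger opening in m.
Only numpy, scipy, OpenCV 4.12 (cv2) and the standard library are available. Lean on these libraries where they do the work, as an engineer would, in place of code of your own. Each camera call takes 0.05 s, during which the arm holds its last target. There are 200 camera calls.

## Working session

There is one attempt and no reset: what is moved stays moved. The work goes in short steps, Python scripts to look and compute and a shell command to move; the robot and the scene stay as the last step left them, time stands still between calls to the robot, and variables do not carry over. Pictures are saved under pics/ and viewed, about 8 in all and at most 12, crops included, and the job is handed in when it is done.

```bash
ls; mkdir -p pics; python3 - <<'E'
from station import sensors, read_camera, camera_model, env
import cv2
for n in("side","top"):
    cv2.imwrite(f"pics/{n}0.png",read_camera(n)[:,:,::-1]); print(n,camera_model(n))
print(sensors.get_state())
E
```

```text
pics
side {'fx': 525.4289768707436, 'fy': 525.4289768707436, 'cx': 275.0014087596159, 'cy': 211.37314060012253, 'k1': -0.011344366014856552, 'eye': array([ 0.4022913 , -1.07352805,  0.48404362]), 'attitude': array([-114.37971845,    1.2318806 ,  -12.12887358])}
top {'fx': 506.4607280003709, 'fy': 506.4607280003709, 'cx': 272.8723377346324, 'cy': 211.05135196994405, 'k1': -0.14333031989022196, 'eye': array([ 0.43334464, -0.18318999,  1.11217276]), 'attitude': array([-171.02015071,   -0.77906869,  -90.59398804])}
{'t': 0.1, 'joint_positions': array([-78.64249827,  24.93103637,   1.42962298,  90.18311425,
        -0.66556252,  64.97395079,  -4.30119663]), 'joint_vel': array([ 0.09261649, -0.12283812, -0.10664969, -0.05323677,  0.15015386,
        0.00912446, -0.00325395]), 'effort': array([ 2.36433931e-03, -6.71750522e+01,  1.02741938e+00, -3.16899312e+01,
        1.56808662e-02,  7.22445926e-03, -2.16046402e-05]), 'tcp_pos': array([0.18509231, 0.59649282, 0.23062485]), 'ee_rot': array([-1.79920418e+02,  5.87718678e-03,  1.62762450e+02]), 'contact_force': array([0.44951288, 0.17631889, 0.01916202]), 'ft_torque': array([-0.01810727, -0.00065941, -0.04198896]), 'grip_width': 0.08542536643064941}
```

View pics/top0.png

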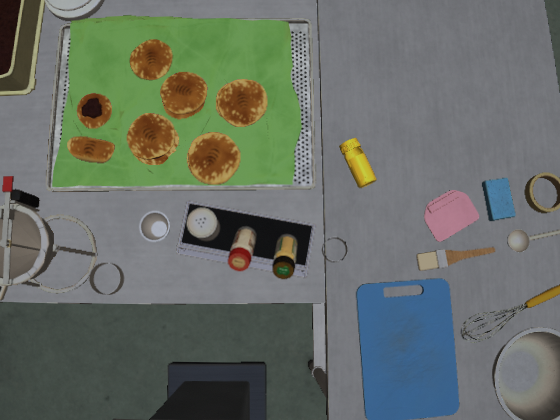

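View pics/side0.png

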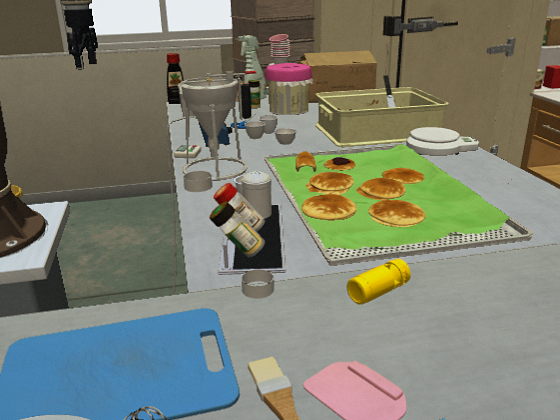

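Top view: red-cap jar at (240,258) and dark-cap jar at (284,268), both leaning on the rest. The shaker is at (202,222), the prep cup at (154,226) and the cake ring at (335,249). Look-alikes: the yellow jar lying at (357,162) and a ring at (107,278) beyond the cup. The two jars on the rest fit the description by cap colour and lean; I'll confirm in an enlarged crop.

```bash
cat > h.py <<'E'
import numpy as np, cv2
from scipy.spatial.transform import Rotation as R
from station import sensors, read_camera, camera_model, env
def K(c):
    return np.array([[c['fx'],0,c['cx']],[0,c['fy'],c['cy']],[0,0,1]]), np.array([c['k1'],0,0,0.])
def Rc(c): return R.from_euler('xyz',c['attitude'],degrees=True).as_matrix()
def ray(n,px,z):
    c=camera_model(n);k,d=K(c)
    p=cv2.undistortPoints(np.array(px,float).reshape(-1,1,2),k,d)[:,0]
    v=np.c_[p,np.ones(len(p))]@Rc(c).T
    return c['eye']+v*((z-c['eye'][2])/v[:,2])[:,None]
def proj(n,P):
    c=camera_model(n);k,d=K(c);M=Rc(c)
    r=cv2.Rodrigues(M.T)[0]
    return cv2.projectPoints(np.array(P,float).reshape(-1,1,3),r,-M.T@c['eye'],k,d)[0][:,0]
E
python3 - <<'E'
from h import *
t=cv2.imread('pics/top0.png')[195:295,135:350]
cv2.imwrite('pics/c1.png',cv2.resize(t,(795,370),interpolation=cv2.INTER_CUBIC))
s=cv2.imread('pics/side0.png')[160:300,170:310]
cv2.imwrite('pics/c2.png',cv2.resize(s,(600,600),interpolation=cv2.INTER_CUBIC))
print(ray('top',[(187,204),(312,226),(305,277),(178,255)],.008).round(3))
E
```

```text
[[ 0.625 -0.01   0.008]
 [ 0.574 -0.286  0.008]
 [ 0.462 -0.268  0.008]
 [ 0.512  0.008  0.008]]
```

View pics/c1.png

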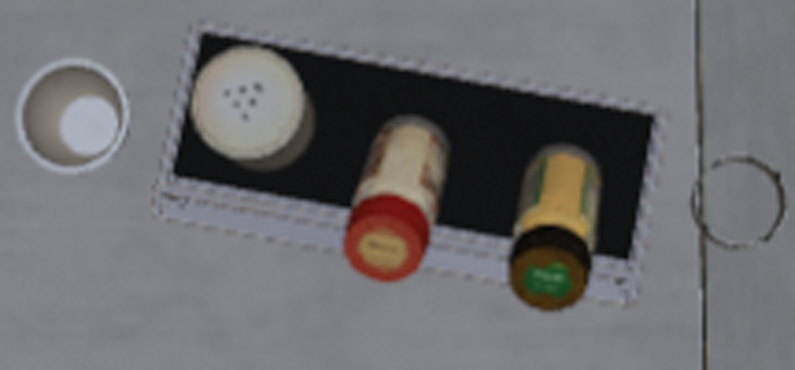

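View pics/c2.png

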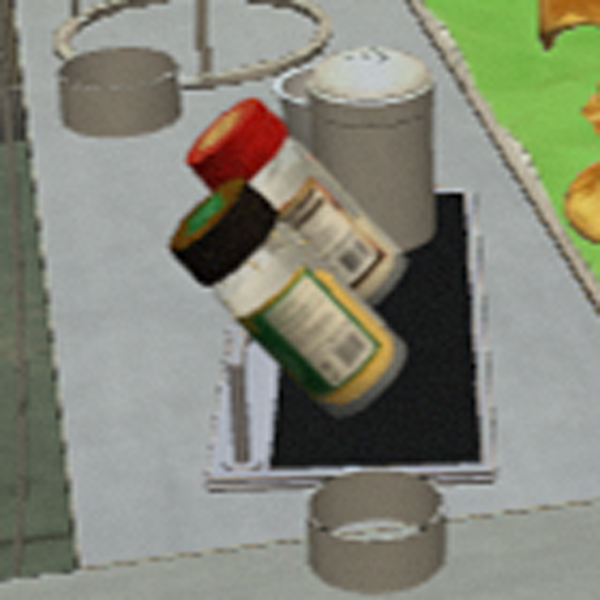

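The crops confirm it: the red-cap jar (top 238,262) is in the middle bay, the dark-cap jar (top 283,271) in the -y bay, and the shaker in the +y bay. Next I fit the rest pose and compute the approach shift.

```bash
cat > fit.py <<'E'
from h import *
from scipy.optimize import least_squares
q=np.radians(39)
up=np.array([-np.sin(q),0,np.cos(q)])
foot=np.array([-.022+.021*np.cos(q),0,.008+.021*np.sin(q)])
cap=foot+.105*up
P=[[.046,.145,.006],[.046,-.145,.006],[-.074,-.145,.006],[-.074,.145,.006],cap,cap+[0,-.09,0]]
px=np.array([(186.9,201.8),(313.4,224.7),(305.8,276.9),(176.9,253.6),(238.5,262.6),(283.1,270.7)])
def W(p,P): return np.array(P)@R.from_euler('z',p[2]).as_matrix().T+[p[0],p[1],0]
f=least_squares(lambda p:(proj('top',W(p,P))-px).ravel(),[.55,-.14,-.17]).x
if __name__=='__main__':
    print(f,np.degrees(f[2]));print((proj('top',W(f,P))-px).round(1))
    print('side caps',proj('side',W(f,P[4:])))
    print('funnel',ray('top',[(25,287),(48,245),(107,278)],.2).round(3))
    T=sensors.get_state();Rt=R.from_euler('xyz',T['ee_rot'],degrees=True)
    print('yaw turn to',np.degrees(f[2])+180-T['ee_rot'][2])
    for y in(0,-.09):
      w=W(f,[[-.130,y,.231],[-.130,y,.075]]);print(w.round(4),Rt.inv().apply(w-T['tcp_pos']).round(4))
E
python3 fit.py
```

```text
[ 0.56000302 -0.14208424 -0.18494451] -10.596539683411814
[[-0.5 -0.7]
 [ 1.7 -0.8]
 [ 0.4  0.8]
 [-1.3  0.7]
 [-0.1  0. ]
 [-0.1 -0.1]]
side caps [[220.70551671 190.9960511 ]
 [217.29481422 210.06506743]]
funnel [[0.439 0.261 0.2  ]
 [0.517 0.22  0.2  ]
 [0.457 0.105 0.2  ]]
yaw turn to 6.641010205458315
[[ 0.4322 -0.1182  0.231 ]
 [ 0.4322 -0.1182  0.075 ]] [[-4.478e-01 -6.093e-01  5.000e-04]
 [-4.478e-01 -6.091e-01  1.565e-01]]
[[ 0.4157 -0.2066  0.231 ]
 [ 0.4157 -0.2066  0.075 ]] [[-4.582e-01 -6.987e-01  6.000e-04]
 [-4.582e-01 -6.985e-01  1.566e-01]]
```

```bash
python3 -m creep '[-0.0235,-0.032,-0.01,0,0,-0.015,0, -0.047,-0.064,-0.02,0,0,-0.03,0, -0.0705,-0.096,-0.03,0,0,-0.045,0, -0.094,-0.128,-0.03,0,0,-0.06,0, -0.1175,-0.16,-0.03,0,0,-0.075,0, -0.141,-0.192,-0.03,0,0,-0.09,0, -0.1645,-0.224,-0.03,0,0,-0.105,0, -0.188,-0.256,-0.03,0,0,-0.116,0]'
cat >> h.py <<'E'
def goal(x,y,z):
    from fit import W,f
    T=sensors.get_state();Rt=R.from_euler('xyz',T['ee_rot'],degrees=True)
    g=R.from_euler('xyz',[180,0,180+np.degrees(f[2])],degrees=True)
    print('shift',Rt.inv().apply(W(f,[[x,y,z]])-T['tcp_pos']).round(4),'turn',(Rt.inv()*g).as_rotvec().round(4))
    p=R.from_euler('z',-f[2]).apply(T['tcp_pos']-[f[0],f[1],0]);print('in rest',p.round(4),'F',T['contact_force'].round(2),'t',T['t'])
E
python3 -c "
from h import *;goal(-.13,0,.231)"
```

```text
t: 0.77
tcp_pos: [0.2889, 0.2942, 0.2608]
ee_rot: [-179.9, -0.0, 169.5]
contact_force: [1.0, 0.2, -0.2]
grip_width: 0.0004
shift [[-0.2164 -0.3791  0.0303]] turn [-0.0015 -0.0002  0.0009]
in rest [-0.3467  0.379   0.2608] F [ 1.02  0.16 -0.21] t 0.7667
```

```bash
python3 -m creep '[-0.019,-0.033,0,0,0,0,0, -0.038,-0.066,0,0,0,0,0, -0.057,-0.099,0,0,0,0,0, -0.076,-0.132,0,0,0,0,0, -0.095,-0.165,0,0,0,0,0, -0.114,-0.198,0,0,0,0,0, -0.133,-0.231,0,0,0,0,0, -0.152,-0.264,0.005,0,0,0,0]'
python3 -c "
from h import *;goal(-.135,0,.15)"
```

```text
t: 1.43
tcp_pos: [0.3904, 0.005, 0.2568]
ee_rot: [-180.0, 0.1, 169.5]
contact_force: [1.1, 0.2, 0.2]
grip_width: 0.0002
shift [[-0.0585 -0.1134  0.1069]] turn [-0.0005  0.0011  0.0011]
in rest [-0.1937  0.1134  0.2568] F [1.09 0.19 0.18] t 1.4333
```

```bash
python3 -m creep '[-0.015,-0.03,0.02,0,0,0,0, -0.03,-0.06,0.045,0,0,0,0, -0.045,-0.085,0.07,0,0,0,0, -0.055,-0.105,0.09,0,0,0,0, -0.0585,-0.1134,0.107,0,0,0,0, -0.0585,-0.1134,0.107,0,0,0,0, -0.0585,-0.1134,0.107,0,0,0,0]'
python3 - <<'E'
from h import *;goal(-.125,0,.075)
a=cv2.resize(read_camera('top')[:,:,::-1][180:310,150:350],(600,390));b=cv2.resize(read_camera('side')[:,:,::-1][130:300,150:310],(415,390*415//390))
b=cv2.resize(b,(360,390));cv2.imwrite('pics/d1.png',cv2.resize(np.hstack([a,b]),(800,325)))
E
```

```text
t: 2.02
tcp_pos: [0.4263, -0.1175, 0.1493]
ee_rot: [-179.9, -0.1, 169.4]
contact_force: [0.4, -0.2, -0.6]
grip_width: 0.0001
shift [[-0.011   0.0005  0.0743]] turn [-0.0013 -0.0017 -0.0008]
in rest [-0.1359 -0.0004  0.1493] F [ 0.38 -0.17 -0.62] t 2.0167
```

View pics/d1.png

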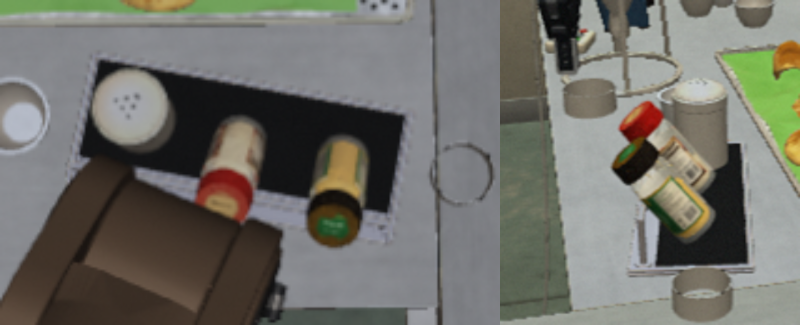

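The finger tips are in front of the red cap, with nothing in between. Lower first, then creep forward.

```bash
python3 -m creep '[0,0,0.025,0,0,0,0, -0.004,0.0005,0.05,0,0,0,0, -0.01,0.0005,0.07,0,0,0,0, -0.011,0.0005,0.075,0,0,0,0, -0.015,0.0005,0.075,0,0,0,0, -0.019,0.0005,0.075,0,0,0,0, -0.022,0.0005,0.075,0,0,0,0, -0.022,0.0005,0.075,0,0,0,0]'
python3 -c "
from h import *;goal(-.069,0,.078)"
```

```text
t: 2.78
tcp_pos: [0.451, -0.1201, 0.0769]
ee_rot: [180.0, 0.2, 169.5]
contact_force: [0.2, -0.4, -0.4]
grip_width: 0.0001
shift [[-0.0422 -0.0017 -0.0009]] turn [0.0004 0.0043 0.0024]
in rest [-0.1112  0.0016  0.0769] F [ 0.22 -0.43 -0.45] t 2.7833
```

```bash
python3 -m creep '[-0.004,-0.001,0,0,0,0,0, -0.008,-0.0015,0,0,0,0,0, -0.011,-0.0017,0,0,0,0,0, -0.014,-0.0017,0,0,0,0,0, -0.017,-0.0017,0,0,0,0,0, -0.02,-0.0017,0,0,0,0,0, -0.023,-0.0017,0,0,0,0,0, -0.023,-0.0017,0,0,0,0,0]'
python3 - <<'E'
from h import *;goal(-.069,0,.078)
b=read_camera('side')[:,:,::-1][150:300,150:310];cv2.imwrite('pics/e1.png',cv2.resize(b,(480,450)))
E
```

```text
t: 3.45
tcp_pos: [0.4741, -0.1261, 0.077]
ee_rot: [180.0, 0.3, 169.5]
contact_force: [0.3, 0.5, -0.4]
grip_width: -0.0001
shift [[-0.0184  0.     -0.0009]] turn [0.0002 0.0049 0.0025]
in rest [-0.0874 -0.0001  0.077 ] F [ 0.31  0.53 -0.39] t 3.45
```

View pics/e1.png

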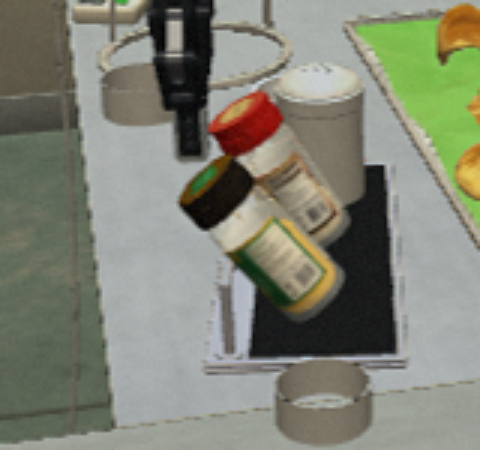

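The red cap has started to rise (cap top now at about (231,190), was (222,193)). Keep pushing slowly.

```bash
python3 -m creep '[-0.003,0,0,0,0,0,0, -0.006,0,0,0,0,0,0, -0.009,0,0,0,0,0,0, -0.012,0,0,0,0,0,0, -0.0145,0,0,0,0,0,0, -0.017,0,0,0,0,0,0, -0.0195,0,0,0,0,0,0, -0.0195,0,0,0,0,0,0]'
python3 - <<'E'
from h import *;goal(-.055,0,.078)
b=read_camera('side')[:,:,::-1][150:300,150:310];cv2.imwrite('pics/e2.png',cv2.resize(b,(480,450)))
E
```

```text
t: 4.17
tcp_pos: [0.4934, -0.1297, 0.0771]
ee_rot: [180.0, 0.3, 169.6]
contact_force: [-0.7, 0.4, -0.6]
grip_width: 0.0003
shift [[-0.0127 -0.     -0.0009]] turn [0.0001 0.0049 0.0026]
in rest [-0.0677 -0.      0.0771] F [-0.73  0.43 -0.65] t 4.1667
```

View pics/e2.png

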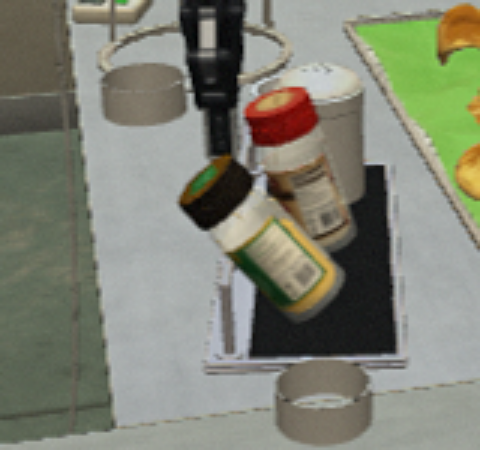

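The red jar is at roughly 17–20° now. A few more mm, slowly, to let it rock over.

```bash
python3 -m creep '[-0.002,0,0,0,0,0,0, -0.004,0,0,0,0,0,0, -0.006,0,0,0,0,0,0, -0.008,0,0,0,0,0,0, -0.01,0,0,0,0,0,0, -0.01,0,0,0,0,0,0, -0.01,0,0,0,0,0,0, -0.01,0,0,0,0,0,0]'
python3 - <<'E'
from h import *;goal(-.135,0,.078)
b=read_camera('side')[:,:,::-1][150:300,150:310];cv2.imwrite('pics/e3.png',cv2.resize(b,(480,450)))
E
```

```text
t: 4.88
tcp_pos: [0.5028, -0.1315, 0.0771]
ee_rot: [180.0, 0.3, 169.5]
contact_force: [0.7, 0.0, 0.4]
grip_width: 0.0004
shift [[ 0.0769  0.0003 -0.0013]] turn [0.0001 0.0045 0.0025]
in rest [-0.0581 -0.0001  0.0771] F [0.74 0.05 0.37] t 4.8833
```

View pics/e3.png

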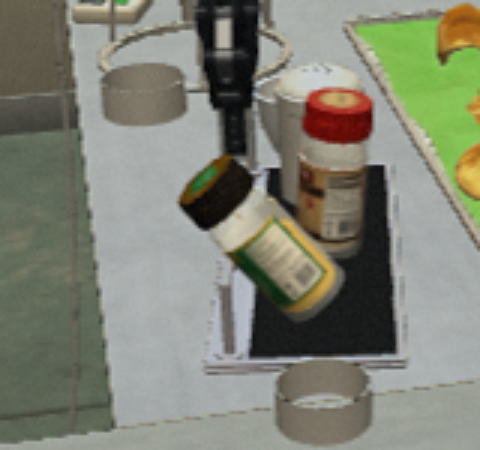

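The red jar stands upright. Retract, shift 90 mm to the dark jar, and do the same.

```bash
python3 -m creep '[0.02,0,0,0,0,0,0, 0.045,0,0,0,0,0,0, 0.07,0,0,0,0,0,0, 0.077,0.005,0,0,0,0,0, 0.077,0.035,0,0,0,0,0, 0.077,0.065,0,0,0,0,0, 0.077,0.09,0,0,0,0,0, 0.077,0.09,0,0,0,0,0]'
python3 -m creep '[0,0,0,0,0,0,0, 0,0,0,0,0,0,0]'
python3 -c "
from h import *;goal(-.0875,-.09,.077)"
```

```text
t: 5.6
tcp_pos: [0.4446, -0.0239, 0.0767]
ee_rot: [179.9, 0.3, 169.9]
contact_force: [-0.4, -0.0, 0.2]
grip_width: -0.0003
t: 5.77
tcp_pos: [0.4448, -0.0233, 0.0767]
ee_rot: [179.9, 0.3, 170.0]
contact_force: [-0.2, -0.1, 0.1]
grip_width: 0.0
shift [[-0.0457 -0.186  -0.0005]] turn [0.0023 0.0046 0.0101]
in rest [-0.1351  0.0955  0.0767] F [-0.23 -0.08  0.07] t 5.7667
```

I got the lateral sign wrong: tool y runs along rest +y. The fingers went the other way, in clear space 135 mm in front of the rest's origin, with no force reading. Going back to y = -90 mm.

```bash
python3 -m creep '[0,-0.035,0,0,0,0,0, 0.001,-0.07,0,0,0,0,0, 0.001,-0.105,0,0,0,0,0, 0.002,-0.14,0,0,0,0,0, 0.002,-0.17,0,0,0,0.01,0, 0.002,-0.186,0,0,0,0.01,0, 0.002,-0.186,0,0,0,0.01,0, 0.002,-0.186,0,0,0,0.01,0]'
python3 -c "
from h import *;goal(-.0875,-.09,.077)"
```

```text
t: 6.43
tcp_pos: [0.4097, -0.2078, 0.0763]
ee_rot: [179.9, 0.3, 169.2]
contact_force: [0.9, 0.8, -0.6]
grip_width: 0.0001
shift [[-0.0482  0.0025 -0.0005]] turn [ 0.002   0.0046 -0.0041]
in rest [-0.1357 -0.0923  0.0763] F [ 0.94  0.76 -0.59] t 6.4333
```

```bash
python3 -m creep '[-0.007,0.0015,0,0,0,-0.004,0, -0.014,0.0025,0,0,0,-0.004,0, -0.021,0.0025,0,0,0,-0.004,0, -0.027,0.0025,0,0,0,-0.004,0, -0.031,0.0025,0,0,0,-0.004,0, -0.034,0.0025,0,0,0,-0.004,0, -0.037,0.0025,0,0,0,-0.004,0, -0.04,0.0025,0,0,0,-0.004,0]'
python3 -c "
from h import *;goal(-.0675,-.09,.077)"
```

```text
t: 7.1
tcp_pos: [0.4494, -0.2128, 0.0764]
ee_rot: [179.9, 0.2, 169.4]
contact_force: [-1.2, 0.4, 0.2]
grip_width: -0.0002
shift [[-0.0282 -0.0002 -0.0005]] turn [ 0.0021  0.0041 -0.0001]
in rest [-0.0957 -0.0898  0.0764] F [-1.17  0.43  0.17] t 7.1
```

```bash
python3 -m creep '[-0.003,0,0,0,0,0,0, -0.006,0,0,0,0,0,0, -0.009,0,0,0,0,0,0, -0.012,0,0,0,0,0,0, -0.015,0,0,0,0,0,0, -0.018,0,0,0,0,0,0, -0.021,0,0,0,0,0,0, -0.024,0,0,0,0,0,0]'
python3 - <<'E'
from h import *;goal(-.0575,-.09,.077)
b=read_camera('side')[:,:,::-1][150:300,150:310];cv2.imwrite('pics/e4.png',cv2.resize(b,(480,450)))
E
```

```text
t: 7.77
tcp_pos: [0.4734, -0.2172, 0.0765]
ee_rot: [179.9, 0.2, 169.4]
contact_force: [-0.2, -0.1, -0.5]
grip_width: 0.0003
shift [[-0.0138 -0.0002 -0.0004]] turn [0.0021 0.0042 0.    ]
in rest [-0.0713 -0.0898  0.0765] F [-0.2  -0.1  -0.54] t 7.7667
```

View pics/e4.png

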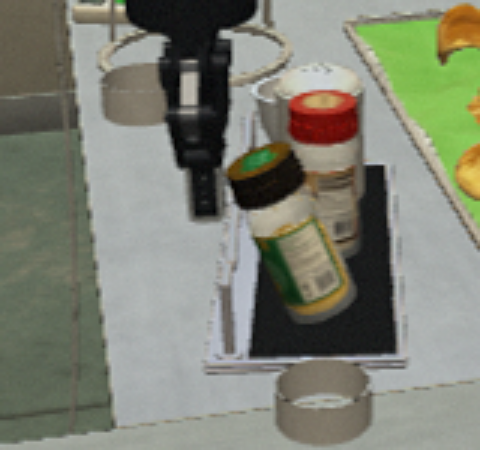

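The dark jar is tipping well, and the red one has settled upright. Final few mm.

```bash
python3 -m creep '[-0.0025,0,0,0,0,0,0, -0.005,0,0,0,0,0,0, -0.0075,0,0,0,0,0,0, -0.01,0,0,0,0,0,0, -0.012,0,0,0,0,0,0, -0.0135,0,0,0,0,0,0, -0.0135,0,0,0,0,0,0, -0.0135,0,0,0,0,0,0]'
python3 - <<'E'
from h import *;goal(-.135,-.09,.077)
b=read_camera('side')[:,:,::-1][150:300,150:310];cv2.imwrite('pics/e5.png',cv2.resize(b,(480,450)))
E
```

```text
t: 8.48
tcp_pos: [0.4873, -0.2198, 0.0766]
ee_rot: [179.9, 0.3, 169.4]
contact_force: [-0.3, -0.1, 0.4]
grip_width: -0.0006
shift [[ 0.0778 -0.0002 -0.0008]] turn [0.0019 0.0047 0.0003]
in rest [-0.0572 -0.0898  0.0766] F [-0.27 -0.14  0.4 ] t 8.4833
```

View pics/e5.png

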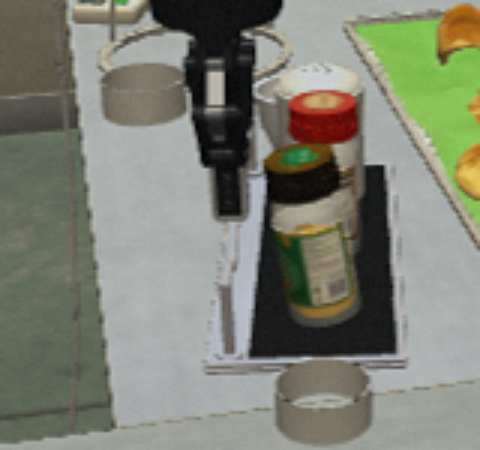

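The dark jar is clear of the finger and rocking, within about 8° of upright. I'll wait with the finger in place, then back off, raise, and check both views.

```bash
python3 -m creep '[0,0,0,0,0,0,0, 0,0,0,0,0,0,0, 0,0,0,0,0,0,0, 0,0,0,0,0,0,0, 0,0,0,0,0,0,0, 0,0,0,0,0,0,0, 0,0,0,0,0,0,0, 0,0,0,0,0,0,0]'
python3 -m creep '[0.015,0,0,0,0,0,0, 0.035,0,0,0,0,0,0, 0.06,0,0,0,0,0,0, 0.08,0,-0.01,0,0,0,0, 0.1,0,-0.035,0,0,0,0, 0.11,0.02,-0.07,0,0,0,0, 0.11,0.055,-0.08,0,0,0,0, 0.11,0.09,-0.08,0,0,0,0]'
python3 -m creep '[0.005,0.035,-0.015,0,0,0,0, 0.01,0.07,-0.03,0,0,0,0, 0.015,0.105,-0.03,0,0,0,0, 0.02,0.14,-0.03,0,0,0,0, 0.025,0.175,-0.03,0,0,0,0, 0.03,0.21,-0.03,0,0,0,0, 0.03,0.23,-0.03,0,0,0,0, 0.03,0.23,-0.03,0,0,0,0]'
python3 - <<'E'
from h import *
from fit import W,f
t,s=read_camera('top')[:,:,::-1],read_camera('side')[:,:,::-1]
s0,t0=cv2.imread('pics/side0.png'),cv2.imread('pics/top0.png')
sl=np.s_[150:310,170:310]; 
a=cv2.resize(t[190:300,130:350],(500,250));a0=cv2.resize(t0[190:300,130:350],(500,250))
b=cv2.resize(s[sl],(300,343));b=cv2.copyMakeBorder(b,0,157,0,0,cv2.BORDER_CONSTANT)
cv2.imwrite('pics/f1.png',np.hstack([np.vstack([a0,a]),b]))
u=[[-.001,y,z] for y in(0,-.09) for z in(.008,.113)]
print('upright expected px top',proj('top',W(f,u)).round(1).tolist(),'side',proj('side',W(f,u)).round(1).tolist())
print(sensors.get_state()['tcp_pos'],sensors.get_state()['contact_force'])
E
```

```text
t: 9.2
tcp_pos: [0.4872, -0.2198, 0.0766]
ee_rot: [179.9, 0.3, 169.4]
contact_force: [0.1, -0.6, -0.2]
grip_width: 0.0001
t: 9.87
tcp_pos: [0.3962, -0.1115, 0.1589]
ee_rot: [179.8, 0.6, 169.2]
contact_force: [1.4, 1.1, 0.0]
grip_width: 0.0005
t: 10.53
tcp_pos: [0.41, 0.1248, 0.1895]
ee_rot: [179.7, 0.6, 169.5]
contact_force: [0.4, -0.3, -0.2]
grip_width: 0.0001
upright expected px top [[246.6, 233.2], [244.6, 227.2], [287.0, 240.4], [289.2, 235.1]] side [[259.0, 233.6], [257.1, 185.0], [258.9, 255.5], [256.9, 203.6]]
[0.40948719 0.12034647 0.18925752] [-0.3624991   0.07874096  0.76070065]
```

View pics/f1.png

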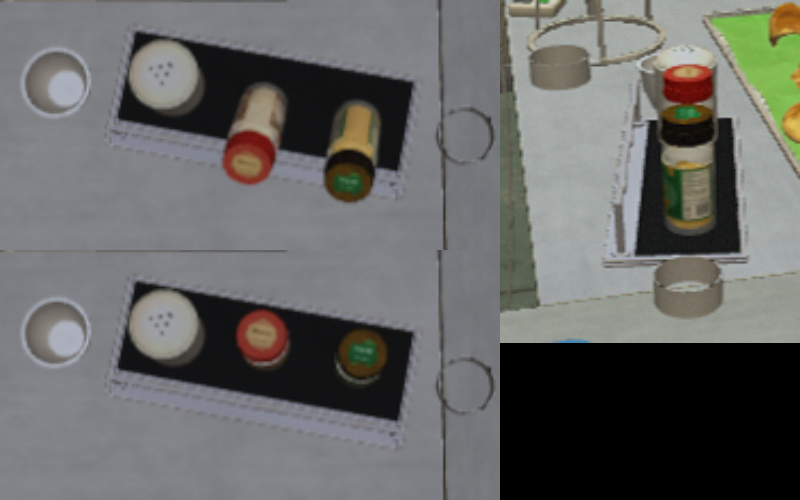

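Both jars stand upright. The cap tops are at (245,227) and (289,235), against predicted (244.6,227.2) and (289.2,235.1) for standing upright. The shaker, cup and ring look unmoved, and the arm is clear.

```bash
python3 -c "
from station import env; print(env.hand_in())"
```

```text
the job is handed in; nothing more can be done
None
```

I tipped both jars upright in their own bays with the shut fingertips: the red cap in the middle bay, the dark cap in the -y bay. I pushed slowly at the cap's near rim, let each jar rock onto its base, then backed the arm away and handed in at about 11 s.

- **Jars:** in the last pictures both cap tops are within about 1 px of where an upright jar should be. The side view shows both vertical.
- **Other objects:** by eye, the shaker, prep cup and cake ring look the same as in the first picture.
- **Contact:** the force readings I took between moves stayed under about 2 N, which is noise level. The arm was clear of everything at hand-in.
- **Mistake:** after the first jar I shifted sideways the wrong way once. The fingers moved about 95 mm in +y in free space in front of the rail. They touched nothing, and I corrected it before the second jar.
- **Not checked:** hand-in gave no verdict, and I only judged that the jars were still from the time since the last push, about 2 s.

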